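# Stop the blue tint's stirrer and stand the rod in it

## Robot

A 6-joint arm with a two-finger parallel gripper is mounted at the origin on the work surface. World frame = base frame: x ahead of the robot, y to its left, z up, the work surface at z = 0. Lengths are in m, angles in rad, forces in N, time in s.
With the tool pointing down it reaches from about 0.3 to 0.95 m from the base axis. Payload 3.1 kg.
Tool frame: the origin (TCP) lies on the centre line of the jaws, within the pads' length; the fingertips stand 11 mm ahead of it and the grasp point (between the pads) lies 8 mm behind it; z points along the fingers, y is the line along which they close (so a half turn about z gives the same grasp; the last joint's range is limited). The gripper opens to 85 mm and grips with 20 to 120 N. Pads are 22 mm wide; open, the fingers measure 114 mm over their backs; the gripper's body (76 mm by 85 mm) begins 54 mm behind the grasp point. The pads swing forward as they close: fully open they stand 13 mm farther back than shut.
Start: joints at [1.105, 0.308, 1.634, -0, 1.2, -0.07], TCP at [0.241, 0.577, 0.242] pointing down, gripper open.
Joint ranges: [-3.06, 3.06], [-0.79, 1.96], [0.05, 2.63], [-1.19, 4.34], [0.05, 2.64], [-2.94, 2.94]. Speed limits (rad/s): [2.79, 2.79, 3.14, 3.14, 3.14, 3.14].

## Interface

Orientations are given as [roll, pitch, yaw] about the fixed x, y, z axes, in that order (R = Rz(yaw) Ry(pitch) Rx(roll)).
In Python, from plant import * gives the robot as it stands.
- The arm moves only by the shell command python3 -m handwheel 'ROWS' [FORCE]. ROWS is JSON, a list of rows, each a list of 3 entries, a list of its own where there are three numbers: the shift along the tool's x, y, z in cm, then the turn, a rotation vector about the tool's x, y, z in rad, then the gripper's target within -1 to 1 (shut at 1, half-way at 0, fully open at -1). A call has 1 to 8 rows; each row is the pose to reach, as a shift and turn from the pose commanded when the call began, along the tool's axes at that moment; what a row does not reach only later rows make up. A row lasts 1/8 s, in which the tool goes at most 62.5 mm and 10.7 degrees, less where a joint would pass 70% of its speed; a pose out of reach is approached as far as the arm can. A call with a gripper value outside its range is refused whole. The fingers move at their own pace and stop on an object; FORCE is the grip in N (left out, the last holds). Time passes only in rows, so rows that repeat a pose let the fingers close. It gives the time, the measured TCP pose, the force, the opening and the grip force at its end, in the units of the state.
- observe(): the state, without advancing time (a new reading comes with each control period).
- snapshot(name): name is "scene" or "top" or "wrist"; returns a dict with "color" (384x512x3 uint8, blue, green, red), "z_map" (384x512 float32, m along the optical axis (not along the pixel's ray), 0 where there is no reading), "fov_y" (degrees; the focal length in pixels is half the picture's height over the tangent of half this angle, whatever the lens; pixels are square), "cx", "cy" (the principal point, pixels), "k1" (the pictures are not rectified: a ray, as slopes to the right and down, at radius r is drawn at 1 + k1 r^2 times it, then the intrinsics apply), "position" and "attitude" of the camera in the world; the wrist camera has in their place "T_tool_cam" (4x4, takes a point from camera to tool coordinates, whose origin is the TCP and whose axes are the flange's). Camera axes: x right, y up, looking along -z (the intrinsics and any distortion apply to the point x, -y, -z); pixel columns grow to the right and rows downward; lengths in m; the calibration is good to about 2 mm. A picture is of the moment at which its call begins: read the wrist's pose just before it.
- finish_job(): hands the job in; it is judged then, once.
The state is a dict: "clock": time; "joint_pos": joint angles; "dq": joint speeds; "tau": joint torques, N m; "eef_pos": TCP position; "orientation": TCP orientation; "wrist_force": force on the tool from outside, world axes, zero at the start; "ft_torque": the same for the moment, N m; "finger_gap": finger opening in m; "grip_force": force on a finger pad.
Only numpy, scipy, OpenCV 4.12 (cv2) and the standard library are available. Lean on these libraries where they do the work, as an engineer would, in place of code of your own. Each camera call takes 0.05 s, during which the arm holds its last target. There are 200 camera calls.

## Task

The blue tint on the two-place magnetic stirrer has mixed long enough: set the toggle of its station to the centre off position, without throwing it across into the other direction, and leave the ochre bottle's station running. Once it is off, take the orange mixing rod from the brush block and lower it, without dropping it, through the mouth of the blue bottle until it stands on the bottom, and let go. Keep both bottles upright on their plates and knock nothing over.

Things in the scene. Friction and masses are not known exactly. Their poses are not given: they have to be found in the camera images.
- stirrer: Two-place magnetic stirrer fixed on the table: light grey case 225 deep (x) x 290 wide (y) x 70 mm high. Origin: centre of underside, 120 mm behind the front edge. Own x away from its front, y to the robot's left, z up; yaw up to 0.25 rad. The front 75 mm is a dark panel sloping from 70 down to 30 mm height towards the robot, with a toggle and a 13 mm tall black knob (not to be used) per station.
- plate_left (a point): Centre of the top of the left white round stirring plate (110 mm across, 75 mm above the table), at (30, 70, 75) mm from the stirrer's origin. The left toggle switches this plate.
- plate_right (a point): Centre of the top of the right white plate, at (30, -70, 75) mm from the stirrer's origin. The right toggle switches this plate.
- toggle_left (a joint): Left station's toggle, rad: 0 = off, square to the panel; +0.38 = leaning to the stirrer's left (+y), forward; -0.38 = leaning right, reverse. White arrows beside it mark both directions, a white dot marks off. A sprung detent holds each position: let go within 0.15 of off it snaps to off, beyond 0.2 back to running. The hump takes about 3 N at the tip. It starts near +0.38.
- toggle_right (a joint): Right station's toggle, same detents and same signs (+ leans to the stirrer's left, - to its right). It starts near -0.38, leaning right, running in reverse.
- toggle_left_tip (a point): Tip of the left toggle, moving with it. Lever: steel stem with a red plastic sleeve on its upper 30 mm, 8 to 12 mm thick, widest near the tip; tip 50 mm from the pivot. In off the lever leans 28 degrees (0.49 rad) from vertical towards the robot, its tip 94 mm above the table and about 56 mm above the panel straight below. It swings only sideways, the tip moving 19 mm to each side of off.
- toggle_right_tip (a point): Tip of the right toggle, built the same as the left one, moving with it.
- toggle_left_pivot (a point): Pivot of the left toggle, on the panel surface at (-82.5, 95, 50) mm from the stirrer's origin. In off the tip lies (-23.5, 0, 44) mm from it along the stirrer's own axes; the swing axis runs up the slope of the panel.
- toggle_right_pivot (a point): Pivot of the right toggle, on the panel surface at (-82.5, -95, 50) mm from the stirrer's origin; tip in off as for the left one.
- blue_bottle: Open blue plastic bottle with a white neck, 50 mm wide, 75 mm high, 0.11 to 0.21 kg, standing loose near the middle of one plate. Origin: centre of underside, z up. Neck 25 mm wide outside, straight for its last 15 mm, round mouth 18 mm wide; below it the inside widens to 43 mm; inner floor 5 mm above the underside (80 mm above the table).
- blue_bottle_mouth (a point): Centre of the blue bottle's mouth, level with its rim, 75 mm above the bottle's origin, 150 mm above the table.
- ochre_bottle: The same bottle in ochre yellow, open, standing on the other plate, which stays running. Same origin and sizes.
- brush_block: Light wooden brush stand fixed on the table, 60 (x) x 160 (y) x 45 mm high, origin at the centre of its underside. The mixing rod stands in its hole at (0, 55) mm, 9.5 mm wide, hole floor 13 mm above the table. Three fixed brushes, up to 168 mm high, stand at y = -38 to -64 mm, 93 mm or more from the rod.
- rod: Orange plastic mixing rod, round, 8 mm thick, 160 mm long, about 16 g, upright and loose in the brush block's hole. Origin: centre of its foot (lower end); own z runs along it to the top. At the start its foot is 13 mm and its top 173 mm above the table; 32 mm of it are in the hole.
- rod_top (a point): Centre of the rod's upper end, 160 mm from its foot.
- teal_vial: Capped teal vial, 30 mm wide, 59 mm high, loose on the table; origin centre of its underside. A bystander.
- navy_vial: Capped dark blue vial, 30 mm wide, 59 mm high, loose on the table (not the bottle on the stirrer); origin centre of its underside. A bystander.
- dropper: Dark dropper bottle with a black rubber bulb, 28 mm wide, 78 mm high, loose on the table; origin centre of its underside. A bystander.
Not all that is in view belongs to the job. What is meant by the blue_bottle is not green, and is the smaller of those in its own colour.

How it is judged:
On the way, in this order (a step that is already met when the one before it is completed fails the run):
1. the toggle of the blue bottle's station is set to its centre off position (((horizontal distance between blue_bottle and plate_left below 0.04 m and value of joint toggle_left between -0.1 and 0.1 rad) or (horizontal distance between blue_bottle and plate_right below 0.04 m and value of joint toggle_right between -0.1 and 0.1 rad))), for 0.3 s.
2. the rod's foot is at the bottom of the blue bottle (z of rod in the frame of blue_bottle between 0 and 0.02 m and horizontal distance between rod and blue_bottle below 0.025 m), for 0.2 s.
At the end, for the whole second after the job is handed in: Blue bottle's toggle within 0.1 rad of off, the other still over 0.28 rad out on its running side; rod inside the blue bottle, foot within 15 mm of its inner floor; blue bottle upright (0.1 rad) and within 40 mm of its plate's centre; rod and bottle at rest (all of step 2 and ((horizontal distance between blue_bottle and plate_left below 0.04 m and value of joint toggle_left between -0.1 and 0.1 rad and value of joint toggle_right below -0.28 rad) or (horizontal distance between blue_bottle and plate_right below 0.04 m and value of joint toggle_right between -0.1 and 0.1 rad and value of joint toggle_left above 0.28 rad)) and angle between blue_bottle's own z axis and vertical below 0.1 rad and angle between rod's own z axis and vertical below 0.6 rad and linear speed of rod below 0.03 m/s and linear speed of blue_bottle below 0.02 m/s); the robot touches nothing.
It fails at once if a switch is thrown right across its off position to the opposite running direction (value of joint toggle_left below -0.24 rad or value of joint toggle_right above 0.24 rad).
It fails at once if the ochre bottle's switch is taken out of its running position ((horizontal distance between blue_bottle and plate_left below 0.04 m and value of joint toggle_right above -0.2 rad) or (horizontal distance between blue_bottle and plate_right below 0.04 m and value of joint toggle_left below 0.2 rad)).
It fails at once if the rod is dropped into the bottle: it moves faster than 0.6 m/s with its foot inside the bottle (z of rod in the frame of blue_bottle below 0.07 m and horizontal distance between rod and blue_bottle below 0.022 m and linear speed of rod above 0.6 m/s).
It fails at once if either bottle on the stirrer is tipped over or pushed 35 mm from where it stood (angle between any of blue_bottle, ochre_bottle's own z axis and vertical above 0.4 rad or distance of any of blue_bottle, ochre_bottle from where it was at the start of the episode above 0.035 m).
It fails at once if a vial or the dropper bottle on the table is knocked over (angle between any of teal_vial, navy_vial, dropper's own z axis and vertical above 0.6 rad).
It also fails if it takes over 53 s, if anything falls off the work surface, if the arm or the gripper's body presses on something with over 40 N, if the wrist force passes 120 N, or if a joint passes its speed limit or range.

## Working session

There is one attempt and no reset: what is moved stays moved. The work goes in short steps, Python scripts to look and compute and a shell command to move; the robot and the scene stay as the last step left them, time stands still between calls to the robot, and variables do not carry over. Pictures are saved under pics/ and viewed, at most 10 in all, crops included, and the job is handed in when it is done.

```bash
ls; mkdir -p pics
cat > h.py <<'E'
import numpy as np,cv2
from plant import *
from scipy.spatial.transform import Rotation as R
def campose(s,st=None):
    if 'T_tool_cam' in s:
        T=np.eye(4);T[:3,:3]=R.from_euler('xyz',st['orientation']).as_matrix();T[:3,3]=st['eef_pos']
        return T@np.array(s['T_tool_cam'])
    T=np.eye(4);a=np.array(s['attitude'],float)
    T[:3,:3]=a if a.shape==(3,3) else (R.from_euler('xyz',a).as_matrix() if a.size==3 else R.from_quat(a).as_matrix())
    T[:3,3]=s['position'];return T
def rays(s,uv):
    f=192/np.tan(np.radians(s['fov_y'])/2)
    K=np.array([[f,0,s['cx']],[0,f,s['cy']],[0,0,1.]])
    uv=np.array(uv,float).reshape(-1,2);d=(uv-[s['cx'],s['cy']])/f;x=d.copy()
    for _ in range(30): x=d/(1+s['k1']*(x**2).sum(1,keepdims=True))
    return np.c_[x[:,0],-x[:,1],-np.ones(len(x))]
def onplane(s,T,uv,z):
    d=rays(s,uv)@T[:3,:3].T;o=T[:3,3];return o+d*((z-o[2])/d[:,2])[:,None]
def depthpt(s,T,uv):
    uv=np.array(uv).reshape(-1,2);z=s['z_map'][uv[:,1].astype(int),uv[:,0].astype(int)]
    return (rays(s,uv)*z[:,None])@T[:3,:3].T+T[:3,3]
E
python3 - <<'E'
from h import *
st=observe();print(st)
for n in ['scene','top','wrist']:
    s=snapshot(n);cv2.imwrite(f'pics/{n}0.png',s['color']);print(n,{k:v for k,v in s.items() if k not in('color','z_map')})
    np.save(f'{n}0.npy',s,allow_pickle=True)
a=[cv2.imread(f'pics/{n}0.png') for n in ['scene','top']]
E
```

```text
pics
{'clock': 0.0, 'joint_pos': array([ 1.10528364e+00,  3.09011702e-01,  1.63517722e+00,  1.64158130e-05,
        1.19968142e+00, -6.96981610e-02]), 'dq': array([ 1.48975684e-04,  1.07596564e-04,  1.38778334e-03, -1.43230056e-06,
       -7.70253905e-04,  2.72462302e-04]), 'tau': array([ 2.43451095e-04, -4.15266895e+01, -2.76656842e+01, -5.01260729e-06,
        1.00756562e-02, -2.46637313e-06]), 'eef_pos': array([0.24064136, 0.57596507, 0.24104731]), 'orientation': array([-3.13932155e+00, -1.73870058e-04,  2.74577196e+00]), 'wrist_force': array([-0.35614522, -0.49958692, -0.60556042]), 'ft_torque': array([-0.02030655, -0.07218469,  0.03456476]), 'grip_force': 0.0, 'finger_gap': 0.08556225614360374}
scene {'fov_y': 44.79071653913401, 'cx': 252.28579174052564, 'cy': 191.13248510947392, 'k1': -0.134145035888836, 'position': array([1.17996182, 0.63767247, 0.97441338]), 'attitude': array([0.83339689, 0.01181789, 2.28445773])}
top {'fov_y': 57.77069865308963, 'cx': 253.90101221892968, 'cy': 189.62153067707112, 'k1': -0.10279240656857233, 'position': array([0.44120447, 0.0316517 , 0.95297623]), 'attitude': array([ 0.05907958,  0.02136489, -1.59007201])}
wrist {'fov_y': 65.22110405280577, 'cx': 253.50014301753126, 'cy': 186.71484122751858, 'k1': -0.022885537697444468, 'T_tool_cam': array([[ 5.46915229e-04,  9.51486825e-01,  3.07689002e-01,
         7.82467815e-02],
       [ 9.99999849e-01, -5.37284331e-04, -1.16013842e-04,
        -1.18507815e-03],
       [ 5.49308380e-05,  3.07689019e-01, -9.51486975e-01,
        -1.30887825e-01],
       [ 0.00000000e+00,  0.00000000e+00,  0.00000000e+00,
         1.00000000e+00]])}
```

View pics/top0.png

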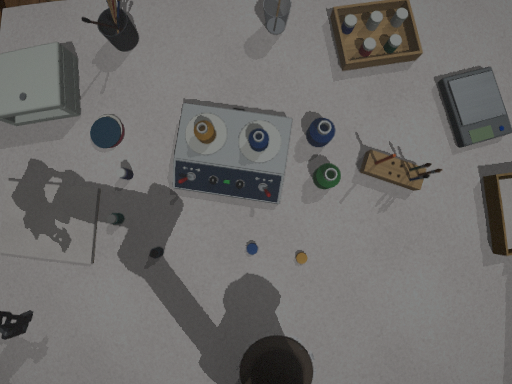

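View pics/scene0.png

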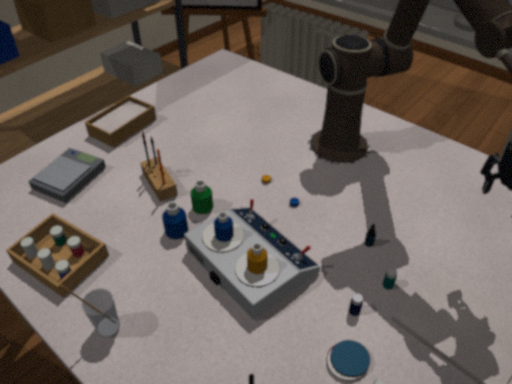

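The top view shows the stirrer at (233,150), with the blue bottle at (259,139) on the right plate and the ochre one at (204,131) on the left. Candidates for the blue bottle are (259,139), the larger blue (321,131), green (327,176) and the navy vial (~127,173). I choose (259,139), so the toggle is toggle_right, near (263,187). The brush block is at (395,168).

Run:
```python
from h import *
t=np.load('top0.npy',allow_pickle=True).item();s=np.load('scene0.npy',allow_pickle=True).item()
a=cv2.resize(t['color'][95:210,165:440],None,fx=2.9,fy=2.9,interpolation=cv2.INTER_CUBIC)[:,:797]
b=cv2.resize(s['color'][125:225,130:400],None,fx=2.9,fy=2.9,interpolation=cv2.INTER_CUBIC)[:,:783]
b=b[:260]; im=np.zeros((a.shape[0]+b.shape[0],800,3),np.uint8);im[:a.shape[0],:a.shape[1]]=a;im[a.shape[0]:,:b.shape[1]]=b
print(im.shape);cv2.imwrite('pics/crop1.png',im)
for n,q in(('top',t),('scene',s)):
    T=campose(q);hsv=cv2.cvtColor(q['color'],cv2.COLOR_BGR2HSV)
    print(n,'table z check',depthpt(q,T,[(300,300),(60,330)] if n=='top' else [(230,130),(300,360)]))
    for nm,lo,hi in(('blue',(105,120,30),(125,255,255)),('orange',(3,130,60),(20,255,255)),('red',(0,130,60),(3,255,255)),('red2',(172,130,60),(180,255,255)),('white',(0,0,165),(180,40,255))):
        m=cv2.inRange(hsv,np.array(lo),np.array(hi))
        k,_,S,C=cv2.connectedComponentsWithStats(m)
        for i in range(1,k):
            if S[i,4]>12 and 160<C[i,0]<440 and 90<C[i,1]<215 or (n=='scene' and S[i,4]>12 and 120<C[i,0]<330 and 130<C[i,1]<300):
                print(n,nm,S[i].tolist(),C[i].round(1),depthpt(q,T,[C[i]]).round(3))
```

```text
(594, 800, 3)
top table z check [[ 0.19543179 -0.06837075  0.00236487]
 [ 0.1072154   0.61308071  0.00199184]]
top blue [310, 126, 24, 17, 156] [323.3 136.3] [[ 0.625 -0.129  0.082]]
top blue [250, 132, 18, 16, 116] [260.5 142.2] [[0.603 0.03  0.133]]
top orange [194, 121, 20, 20, 166] [205.2 132.7] [[0.628 0.161 0.141]]
top orange [384, 154, 12, 6, 18] [390.5 156.7] [[ 0.558 -0.27   0.159]]
top red [179, 177, 8, 6, 22] [182.2 179.9] [[0.521 0.229 0.09 ]]
scene table z check [[ 0.18183991 -0.34900672  0.00371733]
 [ 0.73592531  0.37980485  0.00238966]]
scene blue [291, 199, 7, 7, 44] [294.  201.9] [[0.342 0.062 0.011]]
scene blue [163, 209, 24, 29, 475] [175.1 224.2] [[ 0.661 -0.105  0.057]]
scene blue [251, 217, 14, 18, 67] [257.5 223.9] [[0.507 0.06  0.047]]
scene blue [215, 218, 17, 23, 290] [223.5 229.8] [[0.631 0.054 0.121]]
scene blue [265, 233, 16, 11, 42] [271.8 237.7] [[0.524 0.124 0.05 ]]
scene blue [285, 242, 13, 12, 49] [289.9 248.8] [[0.523 0.184 0.049]]
scene blue [276, 244, 8, 9, 21] [280.5 248.1] [[0.545 0.17  0.062]]
scene blue [299, 257, 11, 10, 45] [304.4 262.1] [[
[... 1951 characters left out ...]
, 27, 167] [240.8 265.8] [[0.662 0.138 0.076]]
scene white [169, 259, 17, 14, 71] [176.8 265.3] [[ 0.728 -0.036 -0.002]]
scene white [170, 271, 11, 14, 55] [174.8 277.6] [[ 0.76  -0.009 -0.001]]
scene white [184, 271, 16, 17, 90] [190.4 279.4] [[ 0.736  0.025 -0.003]]
scene white [148, 273, 5, 6, 17] [149.8 275.2] [[ 0.798 -0.065 -0.002]]
scene white [257, 272, 20, 13, 103] [268.2 277.5] [[0.646 0.211 0.074]]
scene white [166, 278, 7, 7, 17] [168.2 280.9] [[ 0.779 -0.013 -0.   ]]
scene white [138, 282, 8, 10, 26] [142.  286.4] [[ 0.836 -0.051  0.   ]]
scene white [166, 286, 7, 5, 21] [169.6 288.3] [[0.793 0.008 0.002]]
scene white [126, 291, 19, 14, 87] [135.  297.4] [[ 0.87  -0.038  0.001]]
```

View pics/crop1.png

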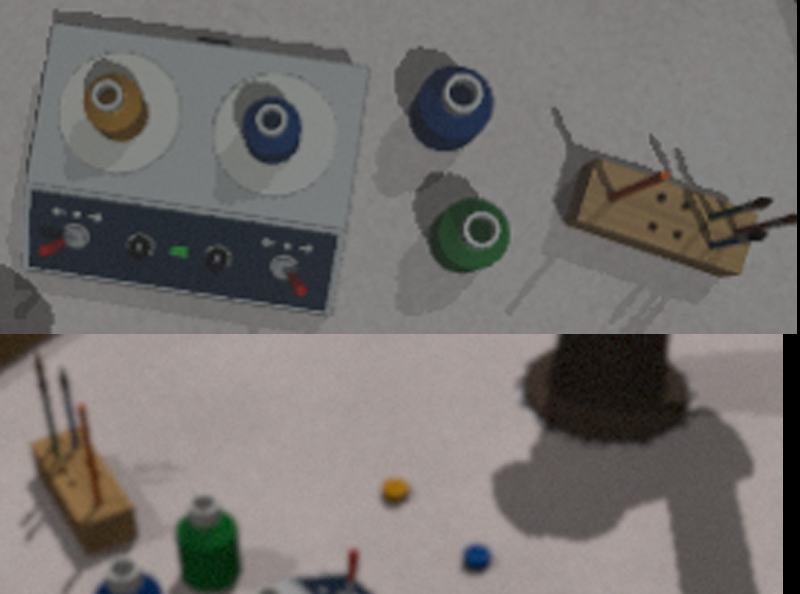

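```bash
python3 - <<'E'
from h import *
t=np.load('top0.npy',allow_pickle=True).item();T=campose(t)
def P(c,z): return onplane(t,T,[np.array(c)/2.9+[165,95]],z)[0]
pts=dict(cBL=((55,22),.07,(105,145)),cBR=((370,67),.07,(105,-145)),pL=((30,190),.07,(-45,145)),pR=((338,233),.07,(-45,-145)),fL=((27,268),.03,(-120,145)),fR=((325,312),.03,(-120,-145)),
 plL=((120,113),.075,(30,70)),plR=((276,134),.075,(30,-70)),pvL=((75,236),.05,(-82.5,95)),pvR=((283,267),.05,(-82.5,-95)))
W=np.array([P(c,z)[:2] for c,z,_ in pts.values()]);M=np.array([m for *_,m in pts.values()])/1000
a=W-W.mean(0);b=M-M.mean(0)
yaw=np.arctan2((b[:,0]*a[:,1]-b[:,1]*a[:,0]).sum(),(a*b).sum())
Rz=np.array([[np.cos(yaw),-np.sin(yaw)],[np.sin(yaw),np.cos(yaw)]]);o=W.mean(0)-Rz@M.mean(0)
print('origin',o,'yaw',yaw);
for k,w,m in zip(pts,W,M): print(k,w.round(4),((w-o)@Rz-m).round(4))
g=lambda x,y:(o+Rz@[x,y]).round(4)
print('pivR',g(-.0825,-.095),'tipR off',g(-.106,-.095),'plateR',g(.03,-.07))
print('blue mouth',P((271,119),.15),'ochre',P((106,96),.15))
print('tip seen',P((301,290),.0905),'local',(P((301,290),.0905)[:2]-o)@Rz)
print('rod top',P((665,176),.171),'base',P((612,197),.045))
print('big blue mouth',P((463,93),.10),P((463,93),.15))
E
sed -n 1,5p /dev/null; python3 -m handwheel --help 2>&1 | head -5
```

```text
origin [0.59841389 0.10608574] yaw -0.17123250645211766
cBL [0.726  0.2284] [-0.0001 -0.0028]
cBR [ 0.6767 -0.0539] [-0.0006  0.0006]
pL [0.5733 0.251 ] [-0.0045 -0.0065]
pR [ 0.5288 -0.0216] [-0.0019  0.0073]
fL [0.5065 0.264 ] [ 0.0025 -0.0051]
fR [ 0.4605 -0.0104] [0.004  0.0067]
plL [0.6393 0.1688] [-0.0004 -0.0012]
plR [0.617 0.031] [ 0.0011 -0.0008]
pvL [0.5332 0.2147] [-0.0003  0.0009]
pvR [0.5012 0.0272] [0.0001 0.0007]
pivR [0.5009 0.0265] tipR off [0.4778 0.0305] plateR [0.616 0.032]
blue mouth [0.61430944 0.03483879 0.15      ] ochre [0.63680901 0.16849535 0.15      ]
tip seen [0.47846272 0.01243146 0.0905    ] local [-0.10223854 -0.11272395]
rod top [ 0.55890341 -0.27513325  0.171     ] base [ 0.55929144 -0.27406784  0.045     ]
big blue mouth [ 0.64442596 -0.13032842  0.1       ] [ 0.63251346 -0.12083343  0.15      ]
invalid input: not JSON, or not a number
```

```bash
cat >> h.py <<'E'
def plan(p,yaw,st=None):
    st=st or observe();A=R.from_euler('xyz',st['orientation']);B=R.from_euler('xyz',[np.pi,0,yaw])
    print('shift cm',(A.inv().apply(np.array(p)-st['eef_pos'])*100).round(2),'turn',(A.inv()*B).as_rotvec().round(3),'clock',st['clock'])
O=np.array([.5984,.1061]);Y=-.1712
def loc(x,y,z): c,s=np.cos(Y),np.sin(Y);return np.array([O[0]+c*x-s*y,O[1]+s*x+c*y,z])
E
python3 -c "
from h import *
plan(loc(-.102,-.112,.19),2.970)"
```

```text
shift cm [-43.68 -42.75   5.2 ] turn [-0.002 -0.    -0.224] clock 0.15
```

```bash
python3 -m handwheel '[[[-43.7,-42.7,3],[0,0,-0.224],0.2],[[-43.7,-42.7,3],[0,0,-0.224],0.2],[[-43.7,-42.7,3],[0,0,-0.224],0.2],[[-43.7,-42.7,3],[0,0,-0.224],0.2],[[-43.7,-42.7,3],[0,0,-0.224],0.2],[[-43.7,-42.7,3],[0,0,-0.224],0.2],[[-43.7,-42.7,3],[0,0,-0.224],0.2],[[-43.7,-42.7,3],[0,0,-0.224],0.2]]' 20; python3 -c "
from h import *
plan(loc(-.102,-.112,.19),2.970)"
```

```text
clock: 1.15
eef_pos: [0.4364, 0.115, 0.2177]
orientation: [3.141, 0.001, 2.97]
wrist_force: [0.7, -0.0, -0.7]
finger_gap: 0.0341
grip_force: 0.0
shift cm [-5.92 -9.32  2.77] turn [ 0.     0.001 -0.   ] clock 1.15
```

```bash
python3 -m handwheel '[[[-5.9,-9.3,2.8],[0,0,0],0.3],[[-5.9,-9.3,2.8],[0,0,0],0.3],[[-5.9,-9.3,2.8],[0,0,0],0.3],[[-5.9,-9.3,2.8],[0,0,0],0.3]]'
python3 - <<'E'
from h import *
plan(loc(-.102,-.112,.19),2.970)
st=observe();s=snapshot('wrist');T=campose(s,st);cv2.imwrite('pics/w1.png',s['color'])
np.save('w1.npy',dict(s=s,T=T),allow_pickle=True)
hsv=cv2.cvtColor(s['color'],cv2.COLOR_BGR2HSV)
m=cv2.inRange(hsv,(0,130,40),(4,255,255))|cv2.inRange(hsv,(170,130,40),(180,255,255))
k,_,S,C=cv2.connectedComponentsWithStats(m)
for i in range(1,k):
    if S[i,4]>60: print(S[i],C[i],depthpt(s,T,[C[i]]))
E
```

```text
clock: 1.65
eef_pos: [0.4778, 0.0154, 0.1895]
orientation: [3.141, -0.001, 2.969]
wrist_force: [-0.4, 0.2, -0.3]
finger_gap: 0.0295
grip_force: 0.0
shift cm [-0.14 -0.21 -0.05] turn [ 0.    -0.001 -0.001] clock 1.65
[246 187  21  15 220] [255.16818182 194.34090909] [[0.47955977 0.01524708 0.09167096]]
[485 188  27  14 294] [498.81632653 195.03061224] [[0.52124231 0.22311518 0.0783006 ]]
```

View pics/w1.png

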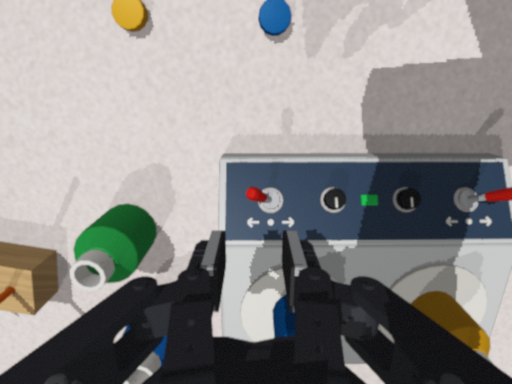

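The wrist view shows the right toggle's tip at (252,192), leaning right and agreeing with the predicted position. The left toggle at (498,195) leans left. The fingers line up, so I descend around the tip.

```bash
python3 -m handwheel '[[[-0.1,-0.1,5],[0,0,0],0.3],[[-0.1,-0.1,8],[0,0,0],0.3],[[-0.1,-0.1,10.1],[0,0,0],0.3],[[-0.1,-0.1,10.1],[0,0,0],0.3],[[-0.1,-0.1,10.1],[0,0,0],0.5],[[-0.1,-0.1,10.1],[0,0,0],0.5]]'
python3 - <<'E'
from h import *
plan(loc(-.102,-.111,.088),2.970)
E
```

```text
clock: 2.45
eef_pos: [0.4802, 0.0144, 0.0902]
orientation: [3.141, 0.003, 2.971]
wrist_force: [0.1, 0.4, 0.6]
finger_gap: 0.0215
grip_force: 0.0
shift cm [ 0.12 -0.05  0.22] turn [0.    0.003 0.001] clock 2.45
```

```bash
python3 -m handwheel '[[[0,0.4,0],[0,0,0],0.5],[[0,0.8,0],[0,0,0],0.5],[[0,1.1,0],[0,0,0],0.5],[[0,1.4,0],[0,0,0],0.5],[[0,1.6,0],[0,0,0],0.5],[[0,1.7,0],[0,0,0],0.5],[[0,1.7,0],[0,0,0],0.5]]'
python3 - <<'E'
from h import *
st=observe();plan(loc(-.102,-.0935,.088),2.970,st)
s=snapshot('wrist');T=campose(s,st);cv2.imwrite('pics/w2.png',s['color'][100:300,150:400].repeat(3,0).repeat(3,1))
E
```

```text
clock: 3.32
eef_pos: [0.4819, 0.0311, 0.0886]
orientation: [3.141, -0.0, 2.97]
wrist_force: [-0.0, 0.3, 0.5]
finger_gap: 0.0213
grip_force: 0.0
shift cm [0.   0.02 0.06] turn [ 0. -0.  0.] clock 3.325
```

View pics/w2.png

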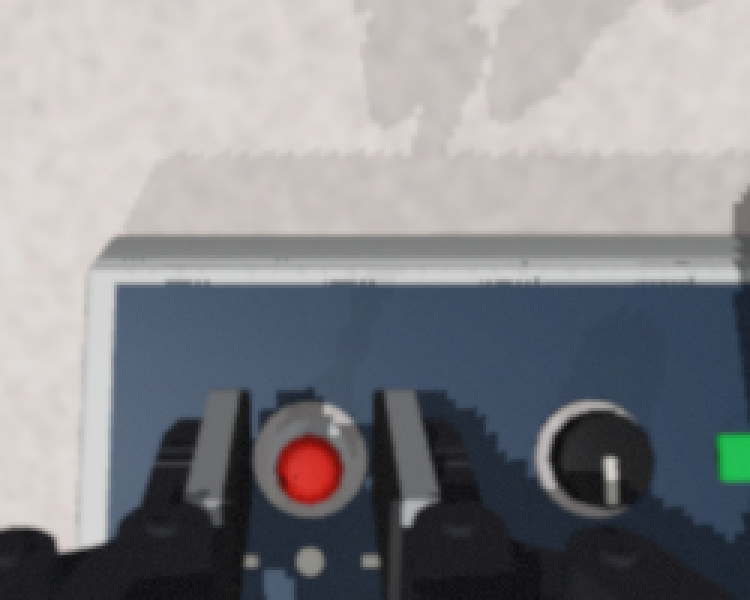

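The lever stands free between the pads, tip at crop (310,468), in line with the white off dot at (310,560), so it is off. Next is the rod: lift, then travel.

```bash
python3 -c "
from h import *
plan([.5591,-.2745,.24],2.970)"
python3 -m handwheel '[[[0,0,-5],[0,0,0],0.5],[[0,0,-10],[0,0,0],0.5],[[0,0,-15],[0,0,0],0.2],[[0,0,-15],[0,0,0],0.2]]'; python3 -c "
from h import *
plan([.5591,-.2745,.24],2.970)
print(snapshot('top')['color'].shape)"
```

```text
shift cm [-12.82 -28.78 -15.15] turn [ 0. -0. -0.] clock 3.375
clock: 3.88
eef_pos: [0.4856, 0.0308, 0.2438]
orientation: [3.14, 0.011, 2.97]
wrist_force: [0.9, 0.1, 0.5]
finger_gap: 0.0339
grip_force: 0.0
shift cm [-12.46 -28.82   0.47] turn [ 0.002  0.011 -0.   ] clock 3.875
(384, 512, 3)
```

```bash
python3 -m handwheel '[[[-12.5,-28.8,0.4],[0,0,0],0.1],[[-12.5,-28.8,0.4],[0,0,0],0.1],[[-12.5,-28.8,0.4],[0,0,0],0.1],[[-12.5,-28.8,0.4],[0,0,0],0.1],[[-12.5,-28.8,0.4],[0,0,0],0.1],[[-12.5,-28.8,0.4],[0,0,0],0.1],[[-12.5,-28.8,0.4],[0,0,0],0.1],[[-12.5,-28.8,0.4],[0,0,0],0.1]]'
python3 - <<'E'
from h import *
st=observe();s=snapshot('wrist');T=campose(s,st);cv2.imwrite('pics/w3.png',s['color'])
np.save('w3.npy',dict(s=s,T=T),allow_pickle=True)
hsv=cv2.cvtColor(s['color'],cv2.COLOR_BGR2HSV)
m=cv2.inRange(hsv,(3,170,60),(14,255,255));m[300:]=0
k,_,S,C=cv2.connectedComponentsWithStats(m)
for i in range(1,k):
    if S[i,4]>60: print(S[i],C[i],onplane(s,T,[C[i]],.173),depthpt(s,T,[C[i]]))
t=snapshot('top');cv2.imwrite('pics/t3.png',cv2.resize(t['color'][150:210,160:300],None,fx=4,fy=4))
plan([.5591,-.2745,.128],2.970)
E
```

```text
clock: 4.92
eef_pos: [0.5552, -0.2725, 0.2337]
orientation: [3.14, -0.002, 2.971]
wrist_force: [0.5, -0.6, -0.5]
finger_gap: 0.0388
grip_force: 0.0
[250 166   9  54 409] [253.599022   193.45476773] [[ 0.54321245 -0.27152926  0.173     ]] [[ 0.55600374 -0.27366921  0.13549621]]
shift cm [-0.38 -0.13 10.65] turn [ 0.    -0.001  0.002] clock 5.025
```

View pics/w3.png

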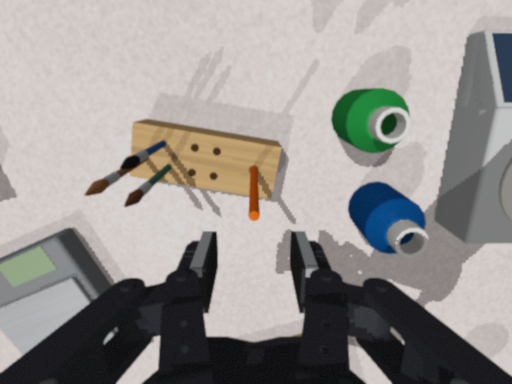

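The wrist view shows the rod's top at (254,215) and its foot entering the block at (254,168), centred between the fingers. The brushes on the left are clear.

Run:
```python
from h import *
d=np.load('w3.npy',allow_pickle=True).item();s,T=d['s'],d['T']
print(onplane(s,T,[(254,215)],.173),onplane(s,T,[(254,168.5)],.045))
plan([.5591,-.274,.128],2.970)
```

```text
[[ 0.55880679 -0.27392075  0.173     ]] [[ 0.55838466 -0.27350379  0.045     ]]
shift cm [-0.37 -0.08 10.65] turn [ 0.    -0.001  0.002] clock 5.025
```

```bash
python3 -m handwheel '[[[-0.35,-0.1,4],[0,0,0],0.1],[[-0.35,-0.1,8],[0,0,0],0.1],[[-0.35,-0.1,10.6],[0,0,0],0.1],[[-0.35,-0.1,10.6],[0,0,0],0.1],[[-0.35,-0.1,10.6],[0,0,0],1],[[-0.35,-0.1,10.6],[0,0,0],1],[[-0.35,-0.1,10.6],[0,0,0],1],[[-0.35,-0.1,10.6],[0,0,0],1]]' 25
python3 -m handwheel '[[[0,0,0],[0,0,0],1],[[0,0,0],[0,0,0],1],[[0,0,-2],[0,0,0],1],[[0,0,-4],[0,0,0],1],[[0,0,-8],[0,0,0],1],[[0,0,-12],[0,0,0],1],[[0,0,-14.5],[0,0,0],1],[[0,0,-14.5],[0,0,0],1]]'
python3 -c "
from h import *
plan([.6143,.0345,.275],2.970)"
```

```text
clock: 6.02
eef_pos: [0.5606, -0.2757, 0.1309]
orientation: [3.141, 0.003, 2.969]
wrist_force: [0.2, 3.5, 6.5]
finger_gap: 0.0073
grip_force: 24.9
clock: 7.02
eef_pos: [0.5605, -0.2779, 0.2785]
orientation: [-3.137, 0.007, 2.97]
wrist_force: [0.2, 0.2, -0.1]
finger_gap: 0.0069
grip_force: 25.0
shift cm [ 0.04 31.7   0.2 ] turn [-0.005  0.007 -0.   ] clock 7.025
```

```bash
python3 -m handwheel '[[[0,0,-3],[0,0,0],1],[[0,4,-3],[0,0,0],1],[[0,10,-3],[0,0,0],1],[[0,16,-3],[0,0,0],1],[[0,22,-3],[0,0,0],1],[[0,27,-3],[0,0,0],1],[[0,30,-3],[0,0,0],1],[[0,31.7,-3],[0,0,0],1]]'
python3 -m handwheel '[[[0,0,0],[0,0,0],1],[[0,0,0],[0,0,0],1],[[0,0,0],[0,0,0],1]]'
python3 - <<'E'
from h import *
st=observe();s=snapshot('wrist');T=campose(s,st);q=snapshot('scene');t=snapshot('top')
np.save('w4.npy',dict(s=s,T=T,q=q,t=t,st=st),allow_pickle=True)
a=s['color'][120:320,130:380].repeat(2,0).repeat(2,1)
b=cv2.resize(q['color'][160:270,165:265],None,fx=3,fy=3,interpolation=cv2.INTER_CUBIC)
im=np.zeros((400,800,3),np.uint8);im[:,:500]=a;im[:330,500:]=b
cv2.imwrite('pics/w4.png',im);plan([.6143,.0345,.305],2.97)
E
```

```text
clock: 8.02
eef_pos: [0.6127, 0.0375, 0.3024]
orientation: [-3.14, -0.002, 2.972]
wrist_force: [-0.6, -0.4, -0.4]
finger_gap: 0.0076
grip_force: 25.0
clock: 8.4
eef_pos: [0.6133, 0.035, 0.3037]
orientation: [-3.141, -0.0, 2.968]
wrist_force: [-0.0, 0.3, -0.7]
finger_gap: 0.0071
grip_force: 25.0
shift cm [-0.11 -0.08 -0.12] turn [-0.     0.    -0.001] clock 8.55
```

View pics/w4.png

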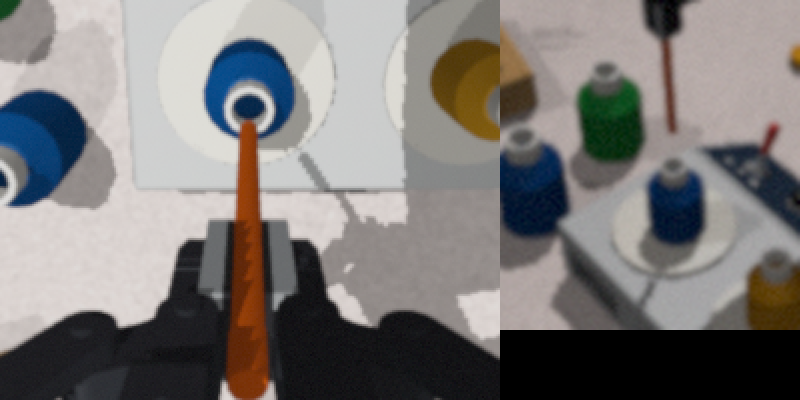

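The wrist view shows the rod hanging straight, foot at pixel (254,183), with the bottle's mouth just beyond at (254,172). The scene view agrees: foot (222.3,203.7), mouth (223,214.3).

Run:
```python
from h import *
d=np.load('w4.npy',allow_pickle=True).item();s,T,q=d['s'],d['T'],d['q'];Q=campose(q)
print('mouth',onplane(s,T,[(254,172.5)],.15),onplane(q,Q,[(223,214.3)],.15))
# foot by two-ray triangulation
o1,d1=T[:3,3],(rays(s,[(254,182)])@T[:3,:3].T)[0];o2,d2=Q[:3,3],(rays(q,[(222.3,203.7)])@Q[:3,:3].T)[0]
ab=np.linalg.lstsq(np.c_[d1,-d2],o2-o1,rcond=None)[0];print('foot',o1+ab[0]*d1,o2+ab[1]*d2)
print('foot@.187',onplane(s,T,[(254,182)],.187),'tcp',d['st']['eef_pos'])
# mouth ring fit in wrist and top
for n,c,K,z in(('wrist',s,T,.15),('top',d['t'],campose(d['t']),.15)): pass
g=s['color'][145:205,225:285];hsv=cv2.cvtColor(s['color'],cv2.COLOR_BGR2HSV)
m=cv2.inRange(hsv,(0,0,150),(180,50,255));w=np.zeros_like(m);w[156:190,238:270]=m[156:190,238:270]
ys,xs=np.nonzero(w);print(xs.min(),xs.max(),ys.min(),ys.max(),(xs.min()+xs.max())/2)
```

```text
mouth [[0.61197099 0.03432733 0.15      ]] [[0.61248711 0.03655038 0.15      ]]
foot [0.61113027 0.03444573 0.18464482] [0.61069476 0.03507175 0.1844811 ]
foot@.187 [[0.61042    0.03456755 0.187     ]] tcp [0.61327851 0.03497666 0.30370906]
238 269 162 189 253.5
```

```bash
python3 -m handwheel '[[[-0.1,0,1],[0,0,0],1],[[-0.1,0,2],[0,0,0],1],[[-0.1,0,3],[0,0,0],1],[[-0.1,0,4],[0,0,0],1],[[-0.1,0,4.7],[0,0,0],1],[[-0.1,0,4.7],[0,0,0],1],[[-0.1,0,4.7],[0,0,0],1]]'
python3 - <<'E'
from h import *
st=observe();s=snapshot('wrist');q=snapshot('scene')
a=s['color'][120:320,130:380].repeat(2,0).repeat(2,1)
b=cv2.resize(q['color'][160:270,165:265],None,fx=3,fy=3,interpolation=cv2.INTER_CUBIC)
im=np.zeros((400,800,3),np.uint8);im[:,:500]=a;im[:330,500:]=b
cv2.imwrite('pics/w5.png',im);plan([.614,.0348,.2],2.97)
E
```

```text
clock: 9.43
eef_pos: [0.6146, 0.0363, 0.2571]
orientation: [3.142, 0.001, 2.97]
wrist_force: [-0.1, 0.1, 0.0]
finger_gap: 0.0072
grip_force: 25.0
shift cm [ 0.05 -0.16  5.74] turn [ 0.     0.001 -0.   ] clock 9.525
```

View pics/w5.png

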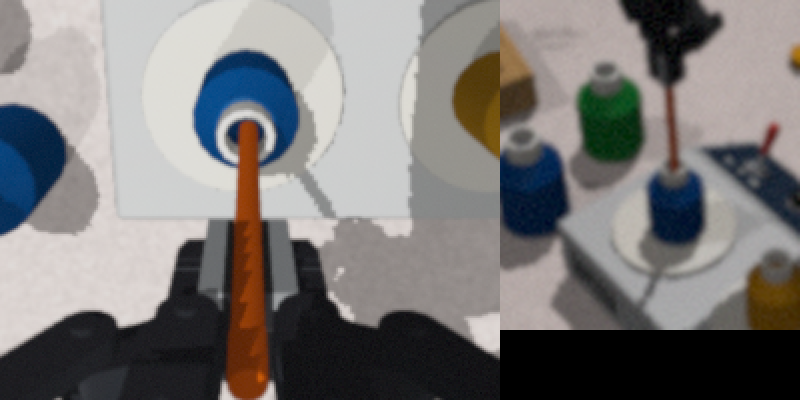

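The foot is in the mouth: rod at (248,130) inside the ring centred at (246,133). I lower on towards the floor.

```bash
python3 -m handwheel '[[[0,-0.1,1],[0,0,0],1],[[0,-0.1,2],[0,0,0],1],[[0,-0.1,3],[0,0,0],1],[[0,-0.1,4],[0,0,0],1],[[0,-0.1,4.7],[0,0,0],1],[[0,-0.1,5.2],[0,0,0],1],[[0,-0.1,5.5],[0,0,0],1],[[0,-0.1,5.5],[0,0,0],1]]'
python3 -m handwheel '[[[0,0,0.1],[0,0,0],1],[[0,0,0.2],[0,0,0],1],[[0,0,0.3],[0,0,0],1],[[0,0,0.3],[0,0,0],1]]'
```

```text
clock: 10.52
eef_pos: [0.6142, 0.0353, 0.2017]
orientation: [-3.142, -0.0, 2.97]
wrist_force: [-0.0, 0.3, 0.4]
finger_gap: 0.007
grip_force: 25.0
clock: 11.02
eef_pos: [0.6141, 0.0353, 0.1987]
orientation: [-3.142, -0.0, 2.97]
wrist_force: [-0.6, 0.3, -0.1]
finger_gap: 0.0074
grip_force: 25.0
```

```bash
python3 -m handwheel '[[[0,0,0.1],[0,0,0],1],[[0,0,0.2],[0,0,0],1],[[0,0,0.3],[0,0,0],1],[[0,0,0.3],[0,0,0],1]]'
```

```text
clock: 11.52
eef_pos: [0.615, 0.0352, 0.1978]
orientation: [3.141, 0.002, 2.97]
wrist_force: [-0.5, 0.1, 7.3]
finger_gap: 0.0073
grip_force: 25.6
```

Contact with the floor at 7 N. I ease off, release and lift straight up.

```bash
python3 -m handwheel '[[[0,0,-0.15],[0,0,0],1],[[0,0,-0.15],[0,0,0],0.8],[[0,0,-0.15],[0,0,0],0.4],[[0,0,-0.15],[0,0,0],0],[[0,0,-0.15],[0,0,0],-0.5],[[0,0,-0.15],[0,0,0],-0.5],[[0,0,-0.15],[0,0,0],-0.5],[[0,0,-0.15],[0,0,0],-0.5]]'
python3 -m handwheel '[[[0,0,-2],[0,0,0],-0.5],[[0,0,-5],[0,0,0],-0.5],[[0,0,-9],[0,0,0],-0.5],[[0,0,-13],[0,0,0],-0.5],[[0,0,-15],[0,0,0],-0.5],[[0,0,-15],[0,0,0],-0.5],[[0,0,-15],[0,0,0],-0.5]]'
python3 - <<'E'
from h import *
st=observe();s=snapshot('wrist');q=snapshot('scene');t=snapshot('top')
a=s['color'][60:260,130:380].repeat(2,0).repeat(2,1)
b=cv2.resize(q['color'][160:270,165:265],None,fx=3,fy=3,interpolation=cv2.INTER_CUBIC)
im=np.zeros((400,800,3),np.uint8);im[:,:500]=a;im[:330,500:]=b
cv2.imwrite('pics/w6.png',im)
E
```

```text
clock: 12.52
eef_pos: [0.6142, 0.0353, 0.1973]
orientation: [3.142, 0.0, 2.97]
wrist_force: [0.2, 0.6, 0.6]
finger_gap: 0.0639
grip_force: 0.0
clock: 13.4
eef_pos: [0.6133, 0.0353, 0.3454]
orientation: [-3.141, -0.003, 2.97]
wrist_force: [0.2, 0.4, -0.5]
finger_gap: 0.064
grip_force: 0.0
```

View pics/w6.png

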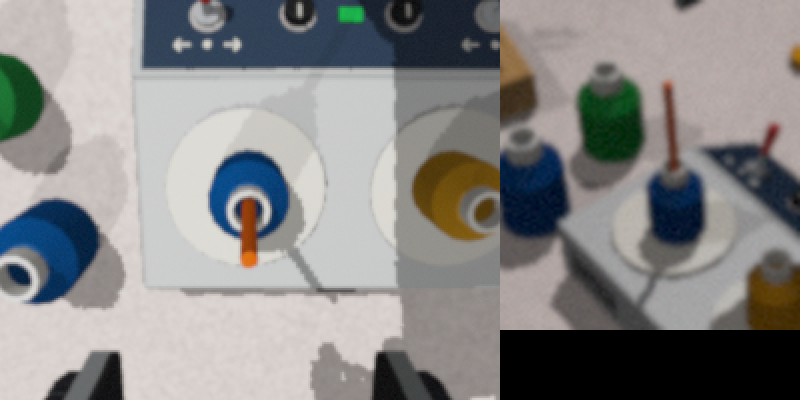

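The rod stands upright in the blue bottle, with its top at crop (249,258) and the mouth at (249,210). The bottle is upright on its plate, the toggle is off and the gripper is clear, so I hand in the job.

```bash
python3 -c "
from plant import *
print(finish_job())"
```

```text
the job is handed in; nothing more can be done
None
```

The job is handed in at about 13.5 s: the blue bottle's toggle is off, the ochre station was left running, and the orange rod stands on the bottom of the blue bottle with the gripper clear; the hand-in returned no verdict.

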